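# Hang the blue tasting cup to drain

### The job

The rinsed tasting cups stand mouth-down on the grey mat. Take the blue cup and hang it, still mouth-down, on the blue slanted peg of the draining rack: guide it on until it is fully home on the peg and only then let go. Leave the red cup where it stands.

Things in the scene. Friction and masses are not known exactly. Their poses are not given: they have to be found in the camera images.
- blue_cup: Blue straight tumbler, no handle, about 110 g: 54 mm outer diameter, 71 mm tall, wall 3 mm (bore 48 mm), bottom 5 mm thick. It stands mouth-down on a 4 mm thick grey mat, closed bottom on top. Origin: on the axis, on the inner floor (inside face of the bottom), 66 mm from the mouth, 5 mm from the outer bottom. Its z axis runs along the axis from mouth to bottom (up at the start).
- blue_peg_tip (a point): Outermost point of the blue peg's rounded tip, 135 mm above the table. Fixed rod, 20 mm diameter, about 95 mm free above a black flange. Its z axis runs along the rod out of the tip: up, leaning 25 degrees from vertical to the rack's front (towards the robot); y is level, along the row of pegs. A cup fully home has its inner floor on the tip, with 14 mm play all round, and may swing to hang a little askew.
- red_cup: Red cup, same shape, size and axes as the blue one, mouth-down on the same mat, 100 mm from it between axes, on either side. To be left alone.
- red_peg_tip (a point): Tip of the red peg, same shape, lean and axes as the blue one, 100 mm beside it on the same fixed rack (aluminium drip tray 125 mm deep and 200 mm wide with a wooden rail along its back that holds the pegs). To stay empty.
There are look-alikes about, which are no part of the job. Leave any turquoise or yellow look-alike of the blue_cup alone.

How it is judged:
By the outcome, as a careful person would: the job done as asked, in the order asked, and still so for the second after the job is handed in, with the robot touching nothing.
It also fails if it takes over 42 s, if anything falls off the work surface, if the arm or the gripper's body presses on something with over 40 N, if the wrist force passes 120 N, or if a joint passes its speed limit or range.

### The arm

A 6-joint arm with a two-finger parallel gripper is mounted at the origin on a cart in front of the work surface, level with it; the furniture and walls round the work are solid. World frame = base frame: x ahead of the robot, y to its left, z up, the work surface at z = 0. Lengths are in m, angles in rad, forces in N, time in s.
With the tool pointing down it reaches from about 0.35 to 0.975 m from the base axis. Payload 4.9 kg.
Tool frame: the origin (TCP) lies midway between the tips of the shut fingers; the grasp point (between the pads) lies 19 mm behind it; z points along the fingers, y is the line along which they close (so a half turn about z gives the same grasp; the last joint's range is limited). The gripper opens to 85 mm and grips with 20 to 120 N. Pads are 22 mm wide; open, the fingers measure 114 mm over their backs; the gripper's body (76 mm by 85 mm) begins 54 mm behind the grasp point. The pads swing forward as they close: fully open they stand 13 mm farther back than shut.
Start: joints at [-1.323, 0.053, 1.613, -0, 1.476, -0.119], TCP at [0.224, -0.583, 0.231] pointing down, gripper open.
Joint ranges: [-3.01, 3.01], [-1.01, 2.22], [0.06, 2.58], [-1.02, 4.17], [0.09, 2.62], [-3.14, 3.14]. Speed limits (rad/s): [2.57, 2.57, 3.14, 3.14, 3.14, 3.14].

### API

Orientations are given as a rotation vector (axis times angle).
In Python, from station import telemetry, optics, ctrl gives the robot as it stands.
- The arm moves only by the shell command python3 -m pendant 'ROWS' [FORCE]. ROWS is JSON, one flat list of numbers, 7 for each row, row after row: the turn, a rotation vector about the tool's x, y, z as a fraction of full scale, then the shift along the tool's x, y, z as a fraction of full scale, then the opening, from 0 (shut) to 1 (fully open). In form: [ax, ay, az, tx, ty, tz, fingers, ax, ay, az, tx, ty, tz, fingers, ...]. A call has 1 to 12 rows; each row is the pose to reach, as a shift and turn from the pose commanded when the call began, along the tool's axes at that moment; what a row does not reach only later rows make up. Full scale, the value 1, is 300 mm for a shift and 30 degrees for a turn. A row lasts 1/8 s, in which the tool goes at most 62.5 mm and 10.7 degrees, less where a joint would pass 70% of its speed; a pose out of reach is approached as far as the arm can. A call with a number of a shift or a turn outside -1 to 1 is refused whole. A call with a gripper value outside its range is refused whole. The fingers move at their own pace and stop on an object; FORCE is the grip in N (left out, the last holds). Time passes only in rows, so rows that repeat a pose let the fingers close. It gives the time, the measured TCP pose, the force, the opening and the grip force at its end, in the units of the state.
- telemetry.get_obs(): the state, without advancing time (a new reading comes with each control period).
- optics.get_image(name): name is "scene" or "top" or "wrist"; returns a dict with "image" (480x640x3 uint8, red, green, blue), "depth" (480x640 float32, m along the optical axis (not along the pixel's ray), 0 where there is no reading), "fx", "fy", "cx", "cy" (pixels), "dist_coeffs" ([k1, k2, p1, p2, k3] as OpenCV has them; the pictures are not rectified), "rvec" (rotation vector, rad) and "tvec" (3), from world to camera coordinates, as OpenCV has them. Camera axes: x right, y down, z forward; pixel columns grow to the right and rows downward; lengths in m; the calibration is good to about 2 mm. A picture is of the moment at which its call begins.
- ctrl.finish_job(): hands the job in; it is judged then, once.
The state is a dict: "t": time; "q": joint angles; "dq": joint speeds; "effort": joint torques, N m; "tool_pos": TCP position; "tool_rot": TCP orientation; "contact_force": force on the tool from outside, world axes, zero at the start; "wrist_torque": the same for the moment, N m; "opening": finger opening in m; "grip_force": force on a finger pad.
Only numpy, scipy, OpenCV 4.12 (cv2) and the standard library are available. Lean on these libraries where they do the work, as an engineer would, in place of code of your own. Each camera call takes 0.05 s, during which the arm holds its last target. There are 200 camera calls.

## Working session

There is one attempt and no reset: what is moved stays moved. The work goes in short steps, Python scripts to look and compute and a shell command to move; the robot and the scene stay as the last step left them, time stands still between calls to the robot, and variables do not carry over. Pictures are saved under pics/ and viewed, at most 10 in all, crops included, and the job is handed in when it is done.

```bash
mkdir -p pics; python3 - <<'E'
from station import telemetry, optics
import cv2,numpy as np
o=telemetry.get_obs();print({k:np.round(o[k],3) for k in ('t','q','tool_pos','tool_rot','opening')})
a=[]
for n in('scene','top'):
    d=optics.get_image(n);np.savez(f'{n}.npz',**d)
    cv2.imwrite(f'pics/{n}0.png',d['image'][...,::-1])
    R=cv2.Rodrigues(np.array(d['rvec']))[0];print(n,d['fx'],d['dist_coeffs'],-R.T@d['tvec'])
E
```

```text
{'t': np.float64(0.0), 'q': array([-1.323,  0.053,  1.614, -0.   ,  1.476, -0.119]), 'tool_pos': array([ 0.224, -0.583,  0.23 ]), 'tool_rot': array([-3.087, -0.573,  0.   ]), 'opening': np.float64(0.085)}
scene 613.8327658598245 [-0.10572473  0.          0.          0.          0.        ] [0.07977842 0.85055342 0.67407758]
top 445.1599175508779 [-0.01458179  0.          0.          0.          0.        ] [0.42806318 0.11311888 1.03257104]
```

View pics/scene0.png

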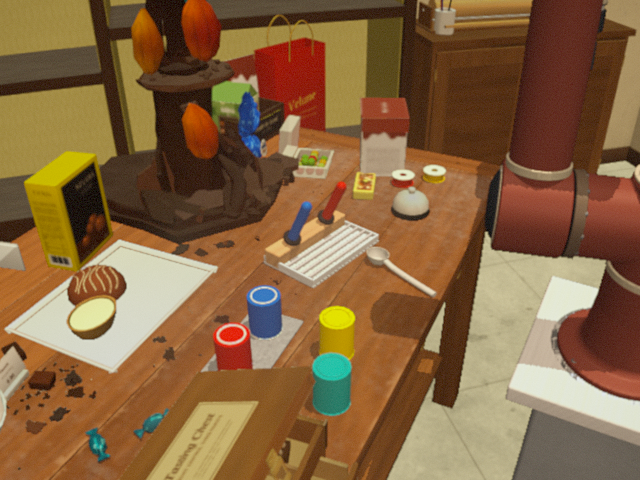

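View pics/top0.png

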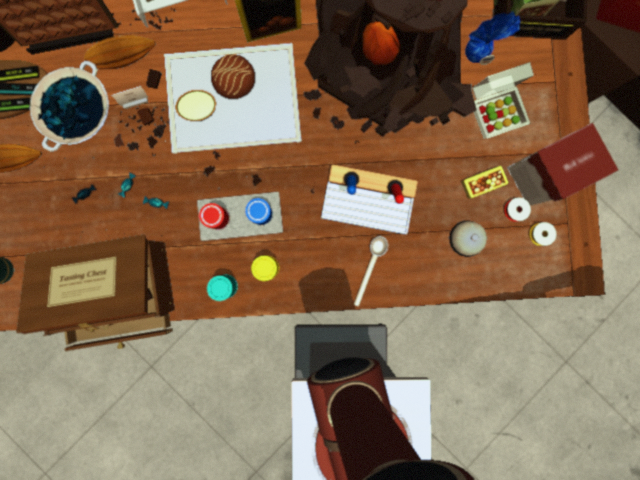

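The scene view shows the blue cup at (264,311), the red cup at (233,347), the blue peg at (297,223) and the red peg at (335,201). In the top view the blue cup is at (258,210) with the red at (212,215), the blue peg at (351,181) and the red peg at (397,190).

```bash
cat > h.py <<'E'
import cv2,numpy as np
def cloud(d):
    h,w=d['depth'].shape
    v,u=np.mgrid[:h,:w].astype(np.float64)
    K=np.array([[d['fx'],0,d['cx']],[0,d['fy'],d['cy']],[0,0,1]],float)
    n=cv2.undistortPoints(np.stack([u.ravel(),v.ravel()],1)[:,None],K,np.array(d['dist_coeffs'],float))[:,0]
    z=d['depth'].ravel().astype(float)
    P=np.c_[n*z[:,None],z]
    R=cv2.Rodrigues(np.array(d['rvec'],float))[0]
    W=(P-np.array(d['tvec']).ravel())@R
    W[z==0]=np.nan
    return W.reshape(h,w,3)
def hsv(d): return cv2.cvtColor(np.asarray(d['image']),cv2.COLOR_RGB2HSV).astype(int)
def mask(d,c):
    H=hsv(d);h,s,v=H[...,0],H[...,1],H[...,2]
    if c=='blue': return (h>102)&(h<125)&(s>120)&(v>50)
    return ((h<6)|(h>174))&(s>140)&(v>60)
E
python3 - <<'E'
from h import *
for n,boxes in (('top',dict(bcup=('blue',240,190,280,230),rcup=('red',195,198,232,235),bpeg=('blue',335,165,365,200),rpeg=('red',380,172,412,208))),
 ('scene',dict(bcup=('blue',240,280,290,345),rcup=('red',210,315,255,375),bpeg=('blue',275,195,318,250),rpeg=('red',315,175,352,228)))):
    d=dict(np.load(n+'.npz'));W=cloud(d)
    for k,(c,u0,v0,u1,v1) in boxes.items():
        m=np.zeros(W.shape[:2],bool);m[v0:v1,u0:u1]=mask(d,c)[v0:v1,u0:u1]
        p=W[m];p=p[~np.isnan(p[:,0])]
        print(n,k,len(p),'min',p.min(0).round(3),'max',p.max(0).round(3),'med',np.median(p,0).round(3))
        if 'cup' in k:
            t=p[abs(p[:,2]-.075)<.008]
            (c0,r)=cv2.minEnclosingCircle(t[:,:2].astype(np.float32)); print('  top circle',np.round(c0,4),round(r,4),'z',np.median(t[:,2]).round(4),t[:,:2].mean(0).round(4))
        else:
            # fit axis with known lean: points -> horizontal vs height
            q=p[(p[:,2]>.05)&(p[:,2]<.14)]
            print('  axis slope xy/z',[np.round(np.polyfit(q[:,2]-.135,q[:,i],1),4) for i in (0,1)])
E
```

```text
top bcup 428 min [0.508 0.2   0.003] max [0.57  0.262 0.079] med [0.532 0.226 0.075]
  top circle [0.5345 0.2263] 0.0269 z 0.0752 [0.5342 0.2259]
top rcup 433 min [0.498 0.299 0.002] max [0.55  0.371 0.08 ] med [0.522 0.321 0.075]
  top circle [0.5244 0.3261] 0.0272 z 0.0752 [0.5241 0.3242]
top bpeg 151 min [0.562 0.011 0.045] max [0.614 0.038 0.138] med [0.585 0.028 0.118]
  axis slope xy/z [array([-0.5396,  0.5708]), array([0.0998, 0.0299])]
top rpeg 158 min [ 0.543 -0.1    0.02 ] max [ 0.596 -0.06   0.138] med [ 0.565 -0.069  0.117]
  axis slope xy/z [array([-0.5382,  0.5517]), array([ 0.0888, -0.0667])]
scene bcup 964 min [0.505 0.201 0.009] max [0.561 0.256 0.077] med [0.519 0.242 0.059]
  top circle [0.5339 0.2289] 0.0286 z 0.074 [0.5291 0.2323]
scene rcup 1285 min [ 0.496  0.234 -0.001] max [0.606 0.355 0.077] med [0.513 0.339 0.064]
  top circle [0.5239 0.3278] 0.0285 z 0.0738 [0.5198 0.3311]
scene bpeg 70 min [0.558 0.027 0.077] max [0.592 0.041 0.137] med [0.567 0.035 0.13 ]
  axis slope xy/z [array([-0.4625,  0.5644]), array([-0.0701,  0.0335])]
scene rpeg 301 min [ 0.539 -0.079  0.043] max [ 0.594 -0.057  0.136] med [ 0.562 -0.065  0.095]
  axis slope xy/z [array([-0.456 ,  0.5444]), array([ 0.0663, -0.0621])]
```

```bash
cat >> h.py <<'E'
from scipy.spatial.transform import Rotation as Ro
def Rt(yaw,tilt=0):
    # rack frame: row dir r=(-sin,cos) yaw; tool y=-row ; tool z down, tilted ahead (to the back)
    b=np.array([np.cos(yaw),np.sin(yaw),0]); r=np.array([-np.sin(yaw),np.cos(yaw),0])
    z=np.sin(tilt)*b-np.cos(tilt)*np.array([0,0,1.]); y=-r
    return Ro.from_matrix(np.c_[np.cross(y,z),y,z])
def go(pos,R):
    from station import telemetry
    o=telemetry.get_obs();C=Ro.from_rotvec(o['tool_rot'])
    s=C.inv().apply(np.array(pos)-o['tool_pos'])/.3; a=(C.inv()*R).as_rotvec(degrees=True)/30
    print('t',round(float(o['t']),2),'turn',a.round(4),'shift',s.round(4))
E
python3 - <<'E'
from h import *
from scipy.optimize import least_squares
pts={'b':[],'r':[]}
for n,bx in (('top',dict(b=('blue',335,165,365,200),r=('red',380,172,412,208))),('scene',dict(b=('blue',275,195,318,250),r=('red',315,175,352,228)))):
    d=dict(np.load(n+'.npz'));W=cloud(d)
    for k,(c,u0,v0,u1,v1) in bx.items():
        m=np.zeros(W.shape[:2],np.uint8);m[v0:v1,u0:u1]=mask(d,c)[v0:v1,u0:u1]
        p=W[m>0];p=p[(p[:,2]>.055)&(p[:,2]<.145)];pts[k].append(p)
def res(x,sel):
    yaw=x[2];row=np.array([-np.sin(yaw),np.cos(yaw),0]);l=np.radians(25)
    d=np.array([-np.cos(yaw)*np.sin(l),-np.sin(yaw)*np.sin(l),np.cos(l)])
    out=[]
    for k,o in(('b',0),('r',-.1)):
        tip=np.array([x[0],x[1],.135])+o*row
        p=np.vstack([pts[k][i] for i in sel])-tip
        s=np.minimum(p@d,-.01) # hemispherical end
        out.append(np.linalg.norm(p-s[:,None]*d,axis=1)-.01)
    return np.concatenate(out)
for sel in([0],[1],[0,1]):
    f=least_squares(res,[.565,.03,-.19],args=(sel,),loss='soft_l1',f_scale=.002)
    print(sel,f.x.round(4),np.median(abs(f.fun)).round(4))
yaw=f.x[2]
go([.534,.2275,.20],Rt(yaw))
E
```

```text
[0] [ 0.5665  0.0307 -0.1955] 0.0004
[1] [ 0.5656  0.029  -0.2022] 0.001
[0, 1] [ 0.5664  0.0297 -0.1987] 0.0009
t 0.1 turn [-3.50e-03  5.00e-04  1.08e+00] shift [ 1.9333 -2.1509  0.105 ]
```

```bash
python3 -m pendant '[0,0,0,0.85,-0.95,-0.05,1,0,0,0,0.85,-0.95,-0.05,1,0,0,0,0.85,-0.95,-0.05,1,0,0,0,0.85,-0.95,-0.05,1,0,0,0,0.85,-0.95,-0.05,1,0,0,0,0.85,-0.95,-0.05,1,0,0,0,0.85,-0.95,-0.05,1,0,0,0,0.85,-0.95,-0.05,1]'; python3 -m pendant '[0,0,0,0.85,-0.95,0,1,0,0,0,0.85,-0.95,0,1,0,0,0,0.85,-0.95,0,1,0,0,0,0.85,-0.95,0,1,0,0,0,0.85,-0.95,0,1,0,0,0,0.85,-0.95,0,1,0,0,0,0.85,-0.95,0,1,0,0,0,0.85,-0.95,0,1]'; python3 -c "
from h import *
go([.534,.2275,.15],Rt(-.198))"
```

```text
t: 1.1
tool_pos: [0.36, -0.2257, 0.2461]
tool_rot: [3.088, 0.575, -0.001]
contact_force: [-0.3, 0.4, 0.3]
opening: 0.0853
grip_force: 0.0
t: 2.1
tool_pos: [0.4962, 0.1304, 0.2456]
tool_rot: [3.089, 0.571, -0.003]
contact_force: [-0.4, -0.2, 0.1]
opening: 0.0855
grip_force: 0.0
t 2.1 turn [0.0016 0.0031 1.0766] shift [ 0.234  -0.2574  0.3182]
```

```bash
python3 -m pendant '[0,0,1,0.234,-0.257,0.2,1,0,0,1,0.234,-0.257,0.2,1,0,0,1,0.234,-0.257,0.318,1,0,0,1,0.234,-0.257,0.318,1,0,0,1,0.234,-0.257,0.318,1]'; python3 - <<'E'
from h import *
from station import optics
go([.534,.2275,.031],Rt(-.198))
for n in ('wrist','top'):
    d=optics.get_image(n);cv2.imwrite(f'pics/{n}1.png',d['image'][...,::-1])
    W=cloud(d);p=W[mask(d,'blue')];p=p[(abs(p[:,2]-.075)<.006)&(abs(p[:,0]-.534)<.04)&(abs(p[:,1]-.227)<.04)]
    print(n,len(p))
    if len(p)>20:
        c,r=cv2.minEnclosingCircle(p[:,:2].astype(np.float32));print(np.round(c,4),r,np.median(p[:,2]))
E
```

```text
t: 2.72
tool_pos: [0.5346, 0.2271, 0.1524]
tool_rot: [-3.132, 0.247, -0.003]
contact_force: [-0.2, -1.0, 0.6]
opening: 0.0856
grip_force: 0.0
t 2.73 turn [-0.0009 -0.0031  0.0777] shift [-0.0029 -0.0007  0.4045]
wrist 3523
[0.5333 0.2279] 0.027101293206214905 0.07488574430996023
top 72
[0.5176 0.2295] 0.016014300286769867 0.07499533794129823
```

View pics/wrist1.png

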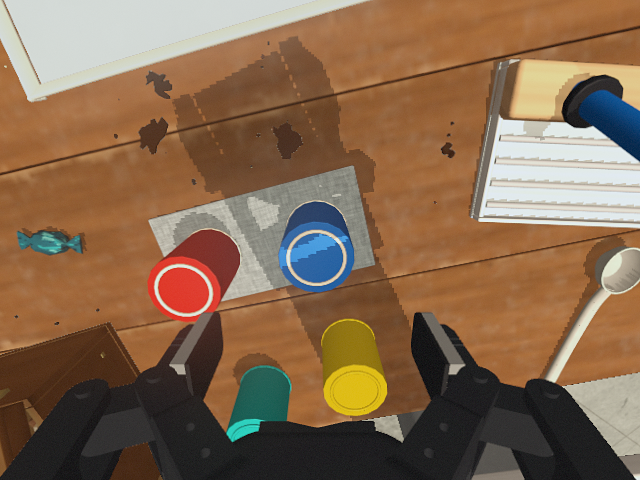

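The wrist view confirms the blue cup is centred between the fingers, with its ring at (317,257), and the red cup at (186,290) is clear of the left finger. Descending.

```bash
python3 -m pendant '[0,0,0.078,-0.005,-0.002,0.1,1,0,0,0.078,-0.005,-0.002,0.2,1,0,0,0.078,-0.005,-0.002,0.3,1,0,0,0.078,-0.005,-0.002,0.37,1,0,0,0.078,-0.005,-0.002,0.424,1,0,0,0.078,-0.005,-0.002,0.424,1,0,0,0.078,-0.005,-0.002,0.424,0.3,0,0,0.078,-0.005,-0.002,0.424,0.3,0,0,0.078,-0.005,-0.002,0.424,0.3,0,0,0.078,-0.005,-0.002,0.424,0.3,0,0,0.078,-0.005,-0.002,0.424,0.3,0,0,0.078,-0.005,-0.002,0.424,0.3]' 45; python3 -c "
from h import *
go([.534,.2275,.2],Rt(-.198))"
```

```text
t: 4.32
tool_pos: [0.5336, 0.2299, 0.0253]
tool_rot: [-3.125, 0.31, -0.004]
contact_force: [-0.4, -0.7, 4.5]
opening: 0.0523
grip_force: 47.6
t 4.33 turn [-0.0023 -0.0049  0.0009] shift [ 0.0044  0.0069 -0.5822]
```

```bash
python3 -m pendant '[0,0,0,0,0,-0.08,0.3,0,0,0,0,0,-0.25,0.3,0,0,0,0,0,-0.45,0.3,0,0,0,0,0,-0.6,0.3,0,0,0,0,0,-0.6,0.3]'; python3 - <<'E'
from h import *
from station import optics,telemetry
d=optics.get_image('wrist');cv2.imwrite('pics/wrist2.png',d['image'][...,::-1])
o=telemetry.get_obs();C=Ro.from_rotvec(o['tool_rot']);W=cloud(d)
p=C.inv().apply((W-o['tool_pos']).reshape(-1,3)).reshape(W.shape)
q=p[mask(d,'blue')];q=q[np.linalg.norm(q,axis=1)<.1]
print(len(q),q.min(0).round(4),q.max(0).round(4))
t=q[q[:,2]<-.045];print(len(t),np.median(t[:,2]));c,r=cv2.minEnclosingCircle(t[:,:2].astype(np.float32));print(np.round(c,4),r)
print(np.polyfit(t[:,0],t[:,2],1),np.polyfit(t[:,1],t[:,2],1))
print(o['grip_force'],o['opening'],o['contact_force'])
l=np.radians(25);R=Rt(-.198,l);z=R.as_matrix()[:,2];tip=np.array([.5663,.03,.135])
for s in (.046,0): print((tip-z*s).round(4))
go(tip-z*.07,R)
E
```

```text
t: 4.95
tool_pos: [0.5346, 0.2304, 0.2089]
tool_rot: [-3.123, 0.309, -0.013]
contact_force: [0.1, 0.2, -2.8]
opening: 0.0524
grip_force: 47.7
18312 [-0.0169 -0.0269 -0.0805] [0.0292 0.0266 0.0153]
12624 -0.05290910389523555
[ 0.002 -0.001] 0.027428388595581055
[ 0.0439404  -0.05302924] [ 0.00399184 -0.05265843]
47.60792984627187 0.052490653763102905 [-0.11493803  0.15735814 -3.04379593]
[0.5472 0.0338 0.1767]
[0.5663 0.03   0.135 ]
t 5.0 turn [-3.300e-03  8.279e-01  2.000e-04] shift [0.141  0.6314 0.0225]
```

View pics/wrist2.png

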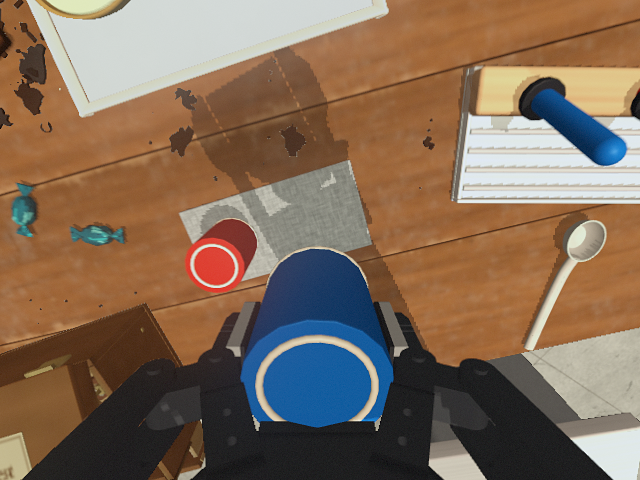

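The wrist view shows the blue cup square between the pads, ring at (317,382). The red cup is still on the mat at (215,265) and the blue peg tip is at (607,150). Carrying it over and tilting.

```bash
python3 -m pendant '[0,0.1,0,0.02,0.08,0,0.3,0,0.25,0,0.05,0.2,0,0.3,0,0.45,0,0.09,0.35,0.01,0.3,0,0.65,0,0.12,0.5,0.02,0.3,0,0.828,0,0.135,0.6,0.022,0.3,0,0.828,0,0.135,0.632,0.022,0.3,0,0.828,0,0.135,0.632,0.022,0.3,0,0.828,0,0.135,0.632,0.022,0.3]'; cat > look.py <<'E'
import sys
from h import *
from station import optics,telemetry
l=np.radians(25);R=Rt(-.198,l);M=R.as_matrix();z=M[:,2];tip=np.array([.5663,.03,.135])
o=telemetry.get_obs();C=Ro.from_rotvec(o['tool_rot']).as_matrix()
print('tool z err deg',np.degrees(np.arccos(C[:,2]@z)),'TCP rel tip in rod-tool axes',((o['tool_pos']-tip)@M).round(4),o['contact_force'].round(1) if hasattr(o['contact_force'],'round') else o['contact_force'])
for n in ('scene','wrist'):
    d=optics.get_image(n);cv2.imwrite(f'pics/{n}{sys.argv[1]}.png',d['image'][...,::-1])
    W=cloud(d);p=(W-tip)@M;q=p[mask(d,'blue')&(np.linalg.norm(W-o['tool_pos'],axis=2)<.1)]
    q=q[q[:,2]<-.003] if sys.argv[1]=='3' else q
    print(n,len(q),np.percentile(q,[1,99],axis=0).round(4).tolist())
go(tip-z*.02-M[:,0]*.002,R)
E
python3 look.py 3
```

```text
t: 6.0
tool_pos: [0.5352, 0.0364, 0.1971]
tool_rot: [3.014, -0.298, 0.662]
contact_force: [-0.2, -0.0, -1.5]
opening: 0.0524
grip_force: 47.7
tool z err deg 0.2185209069772532 TCP rel tip in rod-tool axes [-0.0025 -0.0002 -0.0697] [-0.2 -0.  -1.5]
scene 537 [[-0.029, -0.0268, -0.1388], [0.0116, 0.0226, -0.0545]]
wrist 18632 [[-0.0173, -0.0245, -0.1207], [0.0248, 0.0242, -0.056]]
t 6.1 turn [-0.0017  0.0061  0.0025] shift [0.0017 0.0011 0.1662]
```

```bash
python3 -c "
import cv2
a=cv2.imread('pics/scene3.png')[120:320,180:420]
cv2.imwrite('pics/s3.png',cv2.resize(a,(720,600),interpolation=2))"
```

```text
(no output)
```

View pics/s3.png

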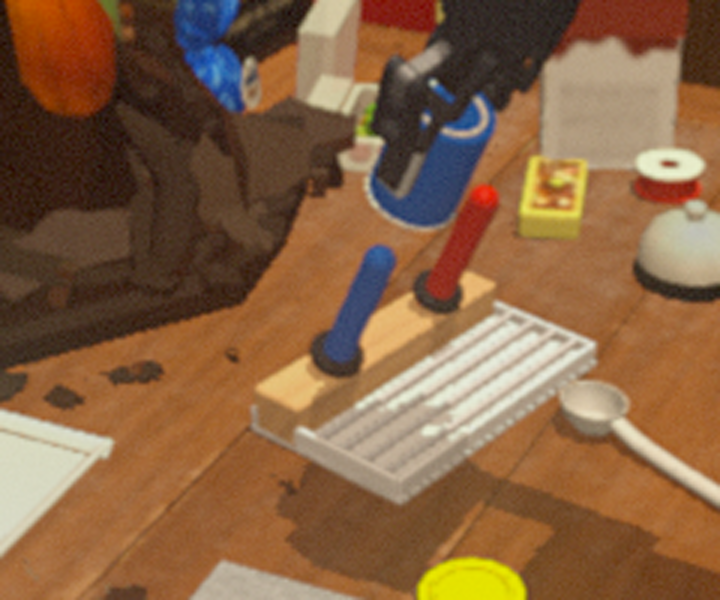

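The crop shows the tilted cup (centre about (430,160)) above the blue peg and in line with its axis, tip at (378,255). The red peg is clear to the right. Sliding it on.

```bash
python3 -m pendant '[0,0,0,0,0,0.05,0.3,0,0,0,0,0,0.1,0.3,0,0,0,0,0,0.16,0.3,0,0,0,0,0,0.22,0.3,0,0,0,0,0,0.28,0.3,0,0,0,0,0,0.33,0.3,0,0,0,0,0,0.355,0.3,0,0,0,0,0,0.355,0.3]'; python3 look.py 4
```

```text
t: 7.1
tool_pos: [0.5784, 0.0269, 0.0996]
tool_rot: [3.013, -0.299, 0.661]
contact_force: [-0.1, -1.0, -0.3]
opening: 0.0525
grip_force: 47.7
tool z err deg 0.24452467286902888 TCP rel tip in rod-tool axes [-0.0037  0.0007  0.0374] [-0.1 -1.  -0.3]
scene 343 [[-0.0297, -0.0264, -0.0326], [0.0102, 0.0224, 0.0905]]
wrist 18421 [[-0.0181, -0.0236, -0.0141], [0.0241, 0.025, 0.0503]]
t 7.2 turn [-0.0006  0.0039  0.0006] shift [ 0.0016 -0.0018 -0.1878]
```

```bash
python3 -m pendant '[0,0,0,0,0,0.008,0.3,0,0,0,0,0,0.016,0.3,0,0,0,0,0,0.016,0.3]'; python3 -m pendant '[0,0,0,0,0,0.005,0.3,0,0,0,0,0,0.008,0.3,0,0,0,0,0,0.008,0.3]';
```

```text
t: 7.58
tool_pos: [0.5805, 0.0265, 0.096]
tool_rot: [3.013, -0.299, 0.663]
contact_force: [-0.0, 1.0, -2.0]
opening: 0.0528
grip_force: 47.7
t: 7.95
tool_pos: [0.5816, 0.0263, 0.0938]
tool_rot: [3.013, -0.299, 0.663]
contact_force: [-0.1, 0.5, -1.2]
opening: 0.0523
grip_force: 47.7
```

```bash
python3 -m pendant '[0,0,0,0,0,0.003,0.3,0,0,0,0,0,0.005,0.3,0,0,0,0,0,0.005,0.3]'; python3 look.py 5
```

```text
t: 8.32
tool_pos: [0.5821, 0.0262, 0.0933]
tool_rot: [3.013, -0.299, 0.663]
contact_force: [-6.7, 0.6, 6.6]
opening: 0.0529
grip_force: 48.6
tool z err deg 0.18644572889352706 TCP rel tip in rod-tool axes [-0.0029  0.0006  0.0447] [-6.7  0.6  6.6]
scene 335 [[-0.0289, -0.0257, -0.0256], [0.011, 0.0227, 0.0918]]
wrist 18413 [[-0.0179, -0.0236, -0.0062], [0.0242, 0.025, 0.0585]]
t 8.43 turn [0.     0.0061 0.001 ] shift [ 0.0023 -0.0018 -0.2157]
```

Contact (about 9 N) comes at exactly the expected depth, so the cup is home. Releasing, with a look before I retreat.

```bash
python3 -m pendant '[0,0,0,0,0,0,0.68,0,0,0,0,0,0,0.75,0,0,0,0,0,0,0.85,0,0,0,0,0,0,1,0,0,0,0,0,0,1,0,0,0,0,0,0,1,0,0,0,0,0,0,1]'; python3 look.py 6
```

```text
t: 9.3
tool_pos: [0.5822, 0.0262, 0.0925]
tool_rot: [3.013, -0.299, 0.663]
contact_force: [-0.2, 0.1, 0.0]
opening: 0.0856
grip_force: 0.0
tool z err deg 0.16367631403725866 TCP rel tip in rod-tool axes [-0.0031  0.0006  0.0454] [-0.2  0.1  0. ]
scene 571 [[-0.0363, -0.0276, -0.0294], [0.0099, 0.0216, 0.091]]
wrist 16255 [[-0.0151, -0.0243, -0.0086], [0.0235, 0.0252, 0.0822]]
t 9.4 turn [-0.0003  0.0052  0.0006] shift [ 0.003  -0.002  -0.2179]
```

View pics/wrist6.png

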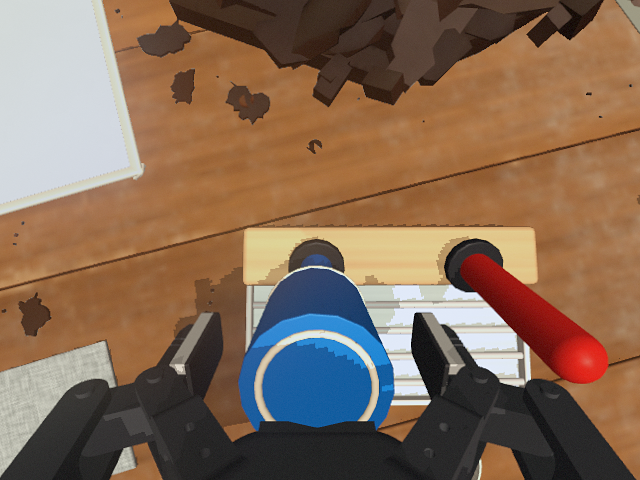

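The cup hangs on the blue peg (ring at (317,382), flange at (316,252)), centred between open fingers that touch nothing. Retreating along the axis.

```bash
python3 -m pendant '[0,0,0,0,0,-0.04,1,0,0,0,0,0,-0.1,1,0,0,0,0,0,-0.18,1,0,0,0,0,0,-0.28,1,0,0,0,0,0,-0.38,1,0,0,0,0,0,-0.5,1,0,0,0,0,0,-0.5,1,0,0,0,0,0,-0.5,1]'; python3 look.py 7;python3 -c "
import cv2
a=cv2.imread('pics/scene7.png')[120:420,160:460]
cv2.imwrite('pics/s7.png',cv2.resize(a,(600,600),interpolation=2))"
```

```text
t: 10.4
tool_pos: [0.5202, 0.0386, 0.2284]
tool_rot: [3.013, -0.299, 0.663]
contact_force: [0.5, -1.0, -0.7]
opening: 0.0855
grip_force: 0.0
tool z err deg 0.16714190330590822 TCP rel tip in rod-tool axes [-0.0031  0.0006 -0.1045] [ 0.5 -1.  -0.7]
scene 132 [[-0.0285, -0.0243, -0.0109], [0.0047, 0.0194, -0.0049]]
wrist 1528 [[-0.0271, -0.0212, -0.0108], [0.0045, 0.0216, -0.0048]]
t 10.5 turn [0.0006 0.0103 0.0008] shift [ 0.008  -0.0028  0.2776]
```

View pics/s7.png

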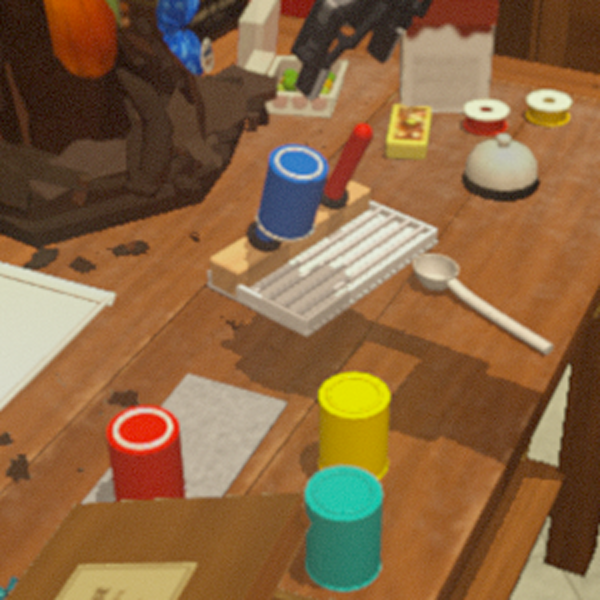

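The blue cup hangs mouth-down on the blue peg (crop (292,195)), slightly askew as expected. The red cup at (145,455) and the look-alikes haven't moved, and the gripper is clear.

```bash
python3 -c "
from station import ctrl
print(ctrl.finish_job())"
```

```text
the job is handed in; nothing more can be done
None
```

The blue cup hangs mouth-down, fully home on the blue peg; it was let go only after it touched the tip. The red cup and look-alikes were left alone, and the job was handed in at about 10.5 s with the gripper clear.

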